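# Shut and latch the bedside keepsake box

## Robot

A 6-joint arm with a two-finger parallel gripper is mounted at the origin on the work surface. World frame = base frame: x ahead of the robot, y to its left, z up, the work surface at z = 0. Lengths are in m, angles in rad, forces in N, time in s.
With the tool pointing down it reaches from about 0.3 to 0.95 m from the base axis. Payload 3.1 kg.
Tool frame: the origin (TCP) lies on the centre line of the jaws, within the pads' length; the fingertips stand robot.tcp_to_tips ahead of it and the grasp point (between the pads) lies 5 mm behind it (robot.tcp_to_tips is the distance from the TCP to the fingertips, in m); z points along the fingers, y is the line along which they close (so a half turn about z gives the same grasp; the last joint's range is limited). The gripper opens to 85 mm and grips with 20 to 120 N. Pads are 22 mm wide; open, the fingers measure 114 mm over their backs; the gripper's body (76 mm by 85 mm) begins 54 mm behind the grasp point. The pads swing forward as they close: fully open they stand 13 mm farther back than shut.
Start: joints at [1.209, 0.308, 1.634, -0, 1.2, -0.07], TCP at [0.18, 0.599, 0.245] pointing down, gripper open.
Joint ranges: [-3.06, 3.06], [-0.79, 1.96], [0.05, 2.63], [-1.19, 4.34], [0.05, 2.64], [-2.94, 2.94]. Speed limits (rad/s): [2.79, 2.79, 3.14, 3.14, 3.14, 3.14].

## Interface

Orientations are given as [roll, pitch, yaw] about the fixed x, y, z axes, in that order (R = Rz(yaw) Ry(pitch) Rx(roll)).
In Python, from plant import monitor, read_camera, job, robot gives the robot as it stands. The module is installed in compiled form; this text tells all that it offers.
- The arm moves only by the shell command python3 -m handwheel 'ROWS' [OPENING]. ROWS is JSON, one flat list of numbers, 6 for each row, row after row: the shift along the tool's x, y, z in cm, then the turn, a rotation vector about the tool's x, y, z in degrees. In form: [tx, ty, tz, wx, wy, wz, tx, ty, tz, wx, wy, wz, ...]. A call has 1 to 20 rows; each row is the pose to reach, as a shift and turn from the pose commanded when the call began, along the tool's axes at that moment; what a row does not reach only later rows make up. A row lasts 1/8 s, in which the tool goes at most 62.5 mm and 10.7 degrees, less where a joint would pass 70% of its speed; a pose out of reach is approached as far as the arm can. A call with a gripper value outside its range is refused whole. OPENING is the finger opening in cm, from 0 to 8.54, set as the call begins (- or left out, the last holds). The fingers move at their own pace and stop on an object; the grip force is fixed at half the most. Time passes only in rows, so rows that repeat a pose let the fingers close. It gives the time, the measured TCP pose, the force, the opening and the grip force at its end, in the units of the state.
- monitor.get_state(): the state, without advancing time (a new reading comes with each control period).
- read_camera(name): name is "scene" or "top" or "wrist"; returns a dict with "frame" (384x512x3 uint8, red, green, blue), "fx", "fy", "cx", "cy" (pixels), "cam_to_world" (4x4, takes a point from camera to world coordinates); the wrist camera has in their place "hand_eye" (4x4, takes a point from camera to tool coordinates, whose origin is the TCP and whose axes are the flange's). Camera axes: x right, y up, looking along -z (the intrinsics and any distortion apply to the point x, -y, -z); pixel columns grow to the right and rows downward; lengths in m; the calibration is good to about 2 mm. A picture is of the moment at which its call begins: read the wrist's pose just before it. There is no depth.
- job.hand_in(): hands the job in; it is judged then, once.
The state is a dict: "time": time; "joints": joint angles; "qvel": joint speeds; "tau": joint torques, N m; "position": TCP position; "tcp_rot": TCP orientation; "wrist_force": force on the tool from outside, world axes, zero at the start; "wrist_torque": the same for the moment, N m; "width": finger opening in m; "grip_force": force on a finger pad.
Only numpy, scipy, OpenCV 4.12 (cv2) and the standard library are available. Lean on these libraries where they do the work, as an engineer would, in place of code of your own. Each camera call takes 0.05 s, during which the arm holds its last target. There are 200 camera calls.

## Task

The wooden keepsake box on the bedside table has been left open. Push its lid fully shut with the fingertips, and only then flip both of its lever latches over centre, so that they snap down over the lid. Do not pick anything up or shove the box out of its place, and leave the things in and around the box where they are.

Things in the scene. Friction and masses are not known exactly. Their poses are not given: they have to be found in the camera images.
- box: The open wooden keepsake box, loose on the table, about 1.8 kg: 170 mm deep (its x), 230 mm wide (its y), 85 mm high to the rim, walls 8 mm. Origin: centre of its underside; z up. The lid's hinge runs along its +x rim; the two lever latches stand on its -x face, on steel brackets that reach 22 mm out from that face and up to 113 mm. Nothing stands within 25 mm of the latches on their outer side.
- lid (a joint): Lid angle, rad: 0 = shut, 1.57 = standing upright, up to 1.9 = leaning back past upright. The lid is a flat wooden panel without handle, 170 mm from hinge to free edge, 230 mm wide, 12 mm thick; shut, its underside lies on the rim and its top is 97 mm above the table. The hinge is stiff (0.3 N m of friction, 0.25 kg lid): the lid stays where it is left and has to be pushed all the way down.
- lid_hinge (a point): Middle of the lid's hinge line, at local (85, 0, 85) mm of the box; turns with the box, not with the lid. Its axes are the box's: the hinge line is along y.
- lid_edge (a point): Middle of the lid's free edge, on its outer (upper when shut) face; the hinge is 170 mm away. Axes turn with the lid: z is the outward normal of the outer face.
- latch_a (a joint): Angle of the +y latch lever, rad: 0 = open, leaning 0.5 rad outward (box -x); 0.5 = upright, dead centre; 1.0 = latched, leaning 0.5 rad inward over the lid. Hinge along the box's y through its local (-97, 65, 104) mm. An over-centre spring snaps it to the nearer end once past upright; starting it from open takes about 0.18 N m (3 N at its ball).
- latch_b (a joint): Angle of the -y latch lever, rad: 0 = open, leaning 0.5 rad outward (box -x); 0.5 = upright, dead centre; 1.0 = latched, leaning 0.5 rad inward over the lid. Hinge along the box's y through its local (-97, -65, 104) mm. An over-centre spring snaps it to the nearer end once past upright; starting it from open takes about 0.18 N m (3 N at its ball).
- latch_a_tip (a point): Centre of the 18 mm ball at the end of latch a (+y side), 70 mm from its hinge on a 10 mm thick round steel bar; open: at local (-131, 65, 165) mm of the box. A 22 mm long foot with a rubber end is fixed to the lever at its hinge: it sticks up inward while open, and lies on the lid when latched.
- latch_b_tip (a point): Centre of the 18 mm ball at the end of latch b (-y side), 70 mm from its hinge on a 10 mm thick round steel bar; open: at local (-131, -65, 165) mm of the box.
- tin: Small round aluminium jar, 48 mm across and 50 mm high, standing inside the box; origin under its centre. Leave alone.
- bangle: Brass bangle, 68 mm across, 12 mm high, lying inside the box; origin under its centre. Leave alone.
- mug: White mug, 80 mm across, 90 mm high, on the table near the box; origin under its centre. Leave alone.
- lotion: White lotion bottle, 52 mm across, 130 mm high, on the table near the box; origin under its centre. Leave alone.
- clock: Wooden alarm clock, 45 x 95 x 80 mm high, on the table; origin under its centre. Leave alone.
- spec_case: Grey spectacles case, 60 x 155 x 36 mm high, on the table on the latch side of the box; origin under its centre. Leave alone.
- book_large: Red book lying flat behind the hinge side of the box, 150 x 210 x 20 mm; origin under its centre. Leave alone.
- book_small: White book lying on the red one, 110 x 175 x 28 mm; origin under its centre. Leave alone.

How it is judged:
By the outcome, as a careful person would: the job done as asked, in the order asked, and still so for the second after the job is handed in, with the robot touching nothing.
It also fails if it takes over 58 s, if anything falls off the work surface, if the arm or the gripper's body presses on something with over 40 N, if the wrist force passes 120 N, or if a joint passes its speed limit or range.

## Working session

There is one attempt and no reset: what is moved stays moved. The work goes in short steps, Python scripts to look and compute and a shell command to move; the robot and the scene stay as the last step left them, time stands still between calls to the robot, and variables do not carry over. Pictures are saved under pics/ and viewed, at most 10 in all, crops included, and the job is handed in when it is done.

```bash
mkdir -p pics
cat > h.py <<'E'
import numpy as np, cv2
from plant import monitor, read_camera, job, robot
def cam(n):
    c=read_camera(n); return c
def ray(c,u,v):
    M=np.array(c["cam_to_world"]); d=np.array([(u-c["cx"])/c["fx"],-(v-c["cy"])/c["fy"],-1.0])
    return M[:3,3],M[:3,:3]@d
def onz(c,u,v,z):
    o,d=ray(c,u,v); return o+d*(z-o[2])/d[2]
def proj(c,P):
    M=np.linalg.inv(np.array(c["cam_to_world"])); p=M[:3,:3]@np.asarray(P,float)+M[:3,3]
    return np.array([c["cx"]+c["fx"]*p[0]/-p[2], c["cy"]-c["fy"]*p[1]/-p[2]])
E
python3 - <<'E'
from h import *
s=monitor.get_state();print({k:np.round(v,3).tolist() for k,v in s.items()},robot.tcp_to_tips)
for n in("scene","top"):
    c=cam(n);print(n,{k:v for k,v in c.items() if k!="frame"})
    cv2.imwrite(f"pics/{n}1.png",cv2.resize(c["frame"][:,:,::-1],(800,600),interpolation=cv2.INTER_CUBIC))
E
```

```text
{'time': 0.0, 'joints': [1.209, 0.309, 1.635, -0.0, 1.2, -0.07], 'qvel': [0.001, 0.001, 0.001, -0.0, 0.0, -0.001], 'tau': [0.001, -41.525, -27.667, -0.0, 0.01, -0.0], 'position': [0.18, 0.598, 0.244], 'tcp_rot': [-3.139, -0.0, 2.85], 'wrist_force': [0.276, 0.185, -0.257], 'wrist_torque': [-0.097, 0.044, 0.042], 'grip_force': 0.0, 'width': 0.086} 0.014
scene {'fx': 363.1755939122282, 'fy': 363.1755939122282, 'cx': 256.0370245970872, 'cy': 188.13645450773052, 'cam_to_world': array([[ 0.07584588, -0.78109688,  0.61978631,  1.22708343],
       [ 0.99706028,  0.05263343, -0.05568228, -0.10826464],
       [ 0.01087177,  0.62218759,  0.7827927 ,  0.95806894],
       [ 0.        ,  0.        ,  0.        ,  1.        ]])}
top {'fx': 398.8606726054518, 'fy': 398.8606726054518, 'cx': 250.6501194049128, 'cy': 193.5754315868726, 'cam_to_world': array([[ 0.03041215,  0.9820358 , -0.18622778,  0.38013367],
       [-0.99923174,  0.0344781 ,  0.01863282, -0.04333232],
       [ 0.02471887,  0.18551805,  0.9823299 ,  1.08131127],
       [ 0.        ,  0.        ,  0.        ,  1.        ]])}
```

View pics/scene1.png

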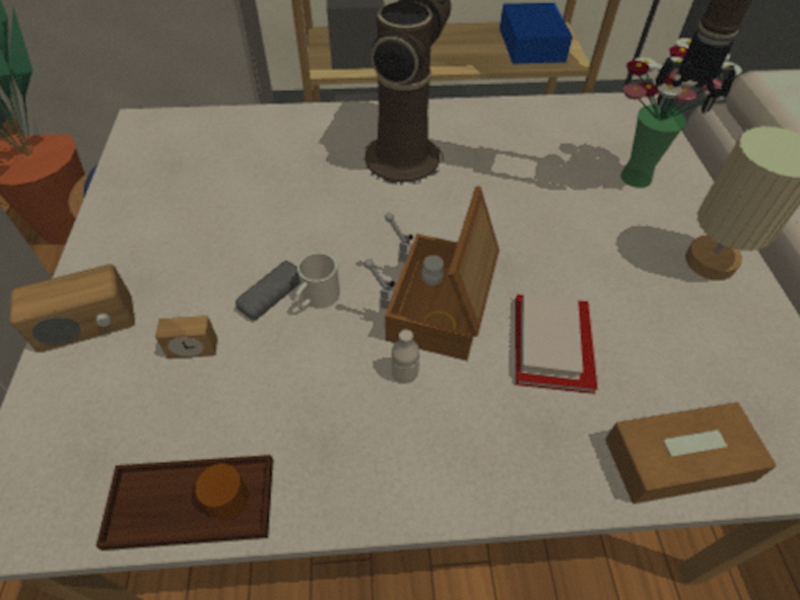

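View pics/top1.png

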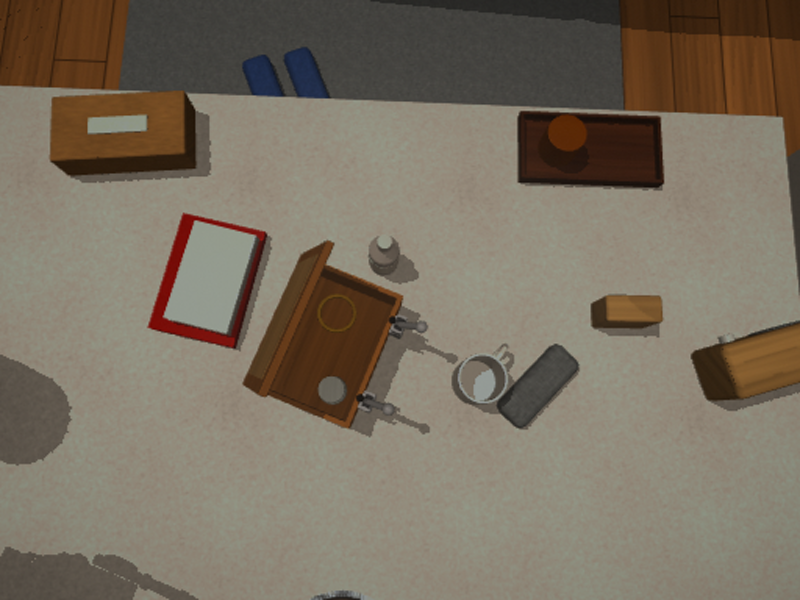

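The scene view shows the box at about (440,290), its lid nearly upright, hinge toward +y and latches toward -y. The lotion bottle (405,357), mug (319,280) and books (555,340) surround it. In the top view the latch balls are near (389,408) and (421,326). I'll enlarge both.

Run:
```python
import cv2
for n,(x,y,w,h) in {"scene":(230,115,100,75+60),"top":(145,145,140,135)}.items():
    im=cv2.imread(f"pics/{n}1.png"); 
    from plant import read_camera
    f=read_camera(n)["frame"][:,:,::-1][y:y+h,x:x+w]
    k=4
    f=cv2.resize(f,None,fx=k,fy=k,interpolation=cv2.INTER_CUBIC); f=cv2.convertScaleAbs(f,alpha=1.5)
    cv2.imwrite(f"pics/{n}2.png",f)
```

```text
(no output)
```

View pics/scene2.png

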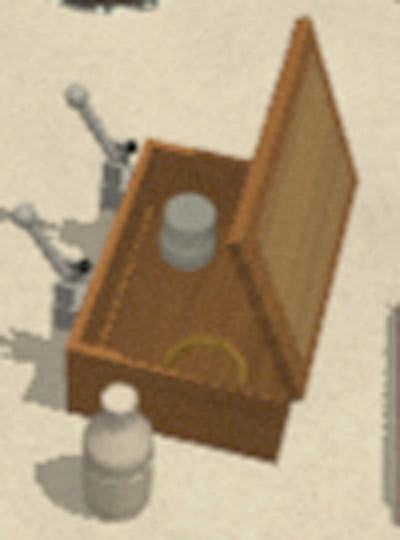

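View pics/top2.png

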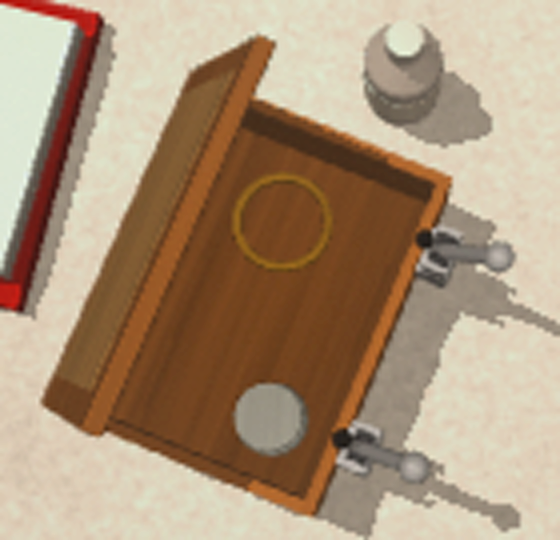

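The crops show rim corners, both latch balls (scene (77,96) and (25,216), top (415,466) and (498,256)) and the lid corners. The lid is leaning short of upright, with its outer face visible. Next I fit the box pose and lid angle.

```bash
cat > fit.py <<'E'
from h import *
from scipy.optimize import least_squares
import json
S,T=cam("scene"),cam("top")
def lid(r,t,y,th): 
    return [85-r*np.cos(th)+t*np.sin(th), y, 85+r*np.sin(th)+t*np.cos(th)]
obs=[(S,(68,348),(-85,-115,85)),(T,(450,178),(-85,-115,85)),(S,(149,141),(-85,115,85)),(T,(313,514),(-85,115,85)),
(S,(68,410),(-85,-115,0)),(S,(276,462),(85,-115,0)),(S,(77,96),(-131,65,165)),(T,(415,466),(-131,65,165)),
(S,(25,216),(-131,-65,165)),(T,(498,256),(-131,-65,165)),
(S,(235,240),('l',170,0,-115)),(S,(305,18),('l',170,6,115)),(T,(275,42),('l',170,0,-115)),(T,(258,37),('l',170,12,-115)),(T,(100,435),('l',170,0,115)),
(T,(190,72),('l',0,12,-115)),(T,(42,402),('l',0,12,115)),(S,(297,398),('l',0,12,-115)),(S,(357,180),('l',0,12,115))]
def W(p,P): 
    c,s=np.cos(p[2]),np.sin(p[2]); P=np.array(P)/1000
    return np.array([p[0]+c*P[0]-s*P[1],p[1]+s*P[0]+c*P[1],P[2]])
def res(p):
    o=[]
    for c,uv,P in obs:
        P=lid(P[1],P[2],P[3],p[3]) if P[0]=='l' else P
        off=(230,115) if c is S else (145,145)
        o.append(proj(c,W(p,P))-(np.array(uv)/4+off-.375))
    return np.concatenate(o)
r=least_squares(res,[.5,.08,1.9,1.2],loss='soft_l1');p=r.x
print("pose",p.round(4)); print(np.round(res(p).reshape(-1,2),1).tolist())
json.dump(p.tolist(),open("pose.json","w"))
for n,P in dict(hinge=(85,0,85),edge=lid(170,12,0,p[3]),a=(-131,65,165),b=(-131,-65,165),ah=(-97,65,104)).items(): print(n,W(p,P).round(3))
for n,(u,v),z in (("mug",(483,377),.09),("lot",(384,243),.13)): print(n,onz(T,u*.64,v*.64,z).round(3))
E
python3 fit.py
```

```text
pose [0.5051 0.0401 1.2145 1.2147]
[[-0.6, -0.5], [0.5, -0.8], [-0.8, -1.5], [-0.4, 0.4], [-0.3, -0.1], [0.3, -0.1], [-0.3, -0.4], [-0.1, -0.2], [-0.2, -0.7], [0.3, -0.2], [-2.1, -0.3], [-0.1, -1.2], [0.1, -0.4], [-0.6, -1.6], [0.0, 0.5], [0.0, -1.1], [-0.8, 0.1], [2.0, 0.5], [0.7, -0.8]]
hinge [0.535 0.12  0.085]
edge [0.518 0.075 0.249]
a [ 0.398 -0.06   0.165]
b [ 0.52  -0.105  0.165]
ah [ 0.41  -0.028  0.104]
mug [ 0.453 -0.211  0.09 ]
lot [ 0.656 -0.046  0.13 ]
```

The fit is good (about 1 px residual): box yaw 69.6°, lid at 70°. Next is a helper that expresses box-frame targets in tool axes.

```bash
cat > g.py <<'E'
import sys,json; from h import *
from scipy.spatial.transform import Rotation as Ro
p=json.load(open("pose.json")); c,s=np.cos(p[2]),np.sin(p[2])
Rb=np.array([[c,-s,0],[s,c,0],[0,0,1.]]); Rt=np.column_stack([Rb[:,1],Rb[:,0],[0,0,-1.]])
st=monitor.get_state(); R=Ro.from_euler('xyz',st["tcp_rot"]).as_matrix(); x=np.array(st["position"])
print("t",round(st["time"],2),"local TCP mm",(Rb.T@(x-[p[0],p[1],0])*1000).round(1),"F box",(Rb.T@st["wrist_force"]).round(1),"w",round(st["width"],4))
for a in sys.argv[1:]:   # local TCP mm x,y,z
    t=Rb@(np.array(eval(a))/1000)+[p[0],p[1],0]
    print(a,"shift cm",(R.T@(t-x)*100).round(2),"turn",np.degrees(Ro.from_matrix(R.T@Rt).as_rotvec()).round(1))
E
python3 g.py 160,0,245 98,0,225
```

```text
t 0.3 local TCP mm [409.7 499.6 244.9] F box [-0.1  0.3 -0.8] w 0.0854
160,0,245 shift cm [-4.825e+01 -2.814e+01  1.000e-02] turn [-0.  -0.   3.7]
98,0,225 shift cm [-47.85 -34.32   2.01] turn [-0.  -0.   3.7]
```

```bash
python3 -m handwheel '[-5,-3,0,0,0,0.5,-10,-6,0,0,0,1,-15,-9,0,0,0,1.5,-20,-12,0,0,0,2,-25,-14.5,0,0,0,2.5,-30,-17.5,0,0,0,3,-35,-20.4,0,0,0,3.7,-40,-23.3,0,0,0,3.7,-44.5,-26,0,0,0,3.7,-47.5,-27.7,0,0,0,3.7,-48.2,-28.1,0,0,0,3.7,-48.2,-28.1,0,0,0,3.7]' 0; python3 g.py 98,0,225
python3 - <<'E'
from h import *
a=[cv2.convertScaleAbs(cam(n)["frame"][:,:,::-1],alpha=1.4) for n in("scene","top")]
cv2.imwrite("pics/c.png",cv2.resize(np.hstack([a[0][60:240,170:350],a[1][100:280,80:260]]),None,fx=2.2,fy=2.2,interpolation=cv2.INTER_CUBIC))
E
```

```text
time: 1.8
position: [0.5604, 0.1908, 0.2451]
tcp_rot: [3.142, -0.001, 2.784]
wrist_force: [-0.3, 0.5, 0.5]
width: -0.0004
grip_force: 0.0
t 1.8 local TCP mm [160.5   0.7 245.1] F box [0.4 0.5 0.5] w -0.0004
98,0,225 shift cm [-0.08 -6.25  2.01] turn [ 0.  -0.1 -0.1]
```

View pics/c.png

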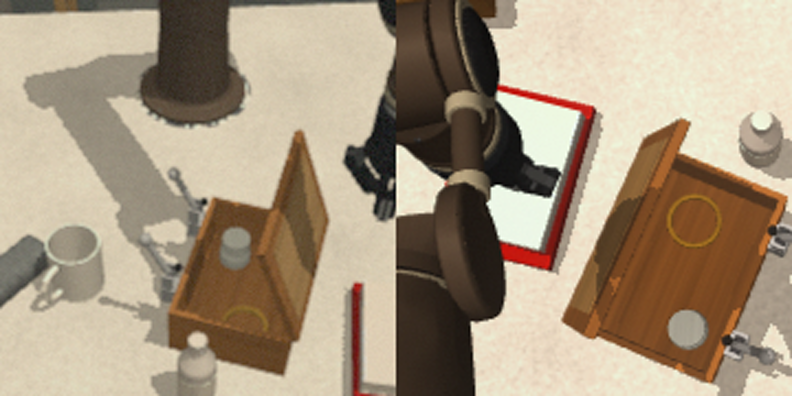

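The gripper is clear of the lid on its outer side, and nothing has moved. Now push the lid along its arc, first part.

```bash
python3 -m handwheel '[0,-3.5,1,0,0,0,0,-6.2,2,0,0,0,0,-8,2,0,0,0,0,-9.5,2,0,0,0,0,-10.2,2.25,0,0,0,0,-10.9,2.5,0,0,0,0,-11.5,2.75,0,0,0,0,-12.1,3,0,0,0,0,-12.65,3.35,0,0,0,0,-13.2,3.7,0,0,0,0,-13.7,4.05,0,0,0,0,-14.25,4.4,0,0,0,0,-15.2,5.3,0,0,0,0,-16.1,6.3,0,0,0,0,-16.1,6.3,0,0,0]'; python3 g.py
python3 - <<'E'
from h import *
a=[cv2.convertScaleAbs(cam(n)["frame"][:,:,::-1],alpha=1.4) for n in("scene","top")]
cv2.imwrite("pics/d.png",cv2.resize(np.hstack([a[0][60:240,170:350],a[1][100:280,110:290]]),None,fx=2.2,fy=2.2,interpolation=cv2.INTER_CUBIC))
E
```

```text
time: 3.78
position: [0.5027, 0.0391, 0.1805]
tcp_rot: [-3.14, -0.004, 2.784]
wrist_force: [0.1, 0.4, 0.6]
width: -0.0003
grip_force: 0.0
t 3.77 local TCP mm [ -1.7   1.9 180.5] F box [ 0.4 -0.   0.6] w -0.0003
```

View pics/d.png

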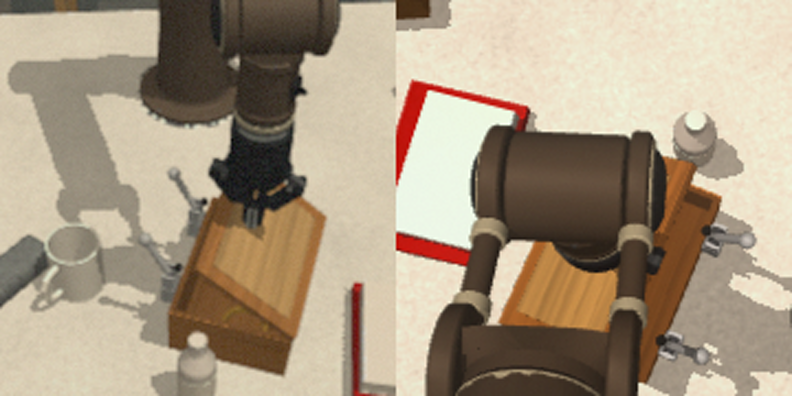

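The lid is about half shut, the box is in place, and the gripper clears the latches. I'll go on down to nearly shut.

```bash
python3 -m handwheel '[0,-0.8,1.05,0,0,0,0,-1.4,2.2,0,0,0,0,-2,3.35,0,0,0,0,-2.25,4,0,0,0,0,-2.45,4.55,0,0,0,0,-2.6,5.2,0,0,0,0,-2.75,5.8,0,0,0,0,-2.85,6.2,0,0,0,0,-2.9,6.6,0,0,0,0,-2.9,6.9,0,0,0,0,-2.9,6.9,0,0,0]'; python3 g.py
```

```text
time: 5.25
position: [0.4944, 0.0128, 0.1131]
tcp_rot: [3.141, 0.0, 2.785]
wrist_force: [0.7, -0.2, 0.6]
width: 0.0004
grip_force: 0.0
t 5.25 local TCP mm [-29.3   0.5 113.1] F box [ 0.1 -0.7  0.6] w 0.0004
```

```bash
python3 -m handwheel '[0,0,0.1,0,0,0,0,0,0.2,0,0,0,0,0,0.3,0,0,0,0,0,0.3,0,0,0]'; python3 g.py
```

```text
time: 5.75
position: [0.4946, 0.0126, 0.111]
tcp_rot: [-3.141, 0.0, 2.785]
wrist_force: [-1.8, -0.5, 4.6]
width: 0.0002
grip_force: 2.5
t 5.75 local TCP mm [-29.4   0.3 111. ] F box [-1.2  1.5  4.6] w 0.0002
```

```bash
python3 -m handwheel '[0,0,0.1,0,0,0,0,0,0.1,0,0,0]'; python3 -m handwheel '[0,0,0.1,0,0,0,0,0,0.1,0,0,0]';python3 -m handwheel '[0,0,0.1,0,0,0,0,0,0.1,0,0,0]'; python3 g.py
```

```text
time: 6.0
position: [0.4946, 0.0127, 0.111]
tcp_rot: [-3.141, -0.0, 2.785]
wrist_force: [-3.7, 0.0, 11.7]
width: -0.0002
grip_force: 5.6
time: 6.25
position: [0.4946, 0.0127, 0.1109]
tcp_rot: [-3.141, -0.0, 2.785]
wrist_force: [-6.4, -0.4, 17.3]
width: 0.0003
grip_force: 8.7
time: 6.5
position: [0.4947, 0.0127, 0.1108]
tcp_rot: [-3.141, -0.001, 2.786]
wrist_force: [-8.4, -0.1, 23.2]
width: -0.0
grip_force: 11.8
t 6.5 local TCP mm [-29.3   0.2 110.8] F box [-3.   7.9 23.2] w -0.0
```

The lid is shut: the fingertips sit at 97 mm and the force is rising against a stop. Retreat up and over to the outside of latch a.

```bash
python3 -m handwheel '[0,0,-0.5,0,0,0,0,0,-2,0,0,0,0,0,-6,0,0,0,0,0,-11,0,0,0,0,0,-15.5,0,0,0,2,-4,-15.5,0,0,0,4,-9,-15.5,0,0,0,6,-13.5,-15.5,0,0,0,6.5,-16,-15.5,0,0,0,6.5,-16,-15.5,0,0,0,6.5,-16,-15.5,0,0,0]'; python3 g.py -- -190,65,169 2>/dev/null | head -1
python3 - <<'E'
from h import *
a=[cv2.convertScaleAbs(cam(n)["frame"][:,:,::-1],alpha=1.4) for n in("scene","top")]
cv2.imwrite("pics/e.png",cv2.resize(np.hstack([a[0][60:240,170:350],a[1][100:280,110:290]]),None,fx=2.2,fy=2.2,interpolation=cv2.INTER_CUBIC))
E
```

```text
time: 7.88
position: [0.378, -0.1142, 0.2626]
tcp_rot: [3.141, 0.001, 2.785]
wrist_force: [-0.7, -0.5, -0.1]
width: 0.0001
grip_force: 0.0
t 7.88 local TCP mm [-189.    65.2  262.6] F box [-0.7  0.5 -0.1] w 0.0001
```

View pics/e.png

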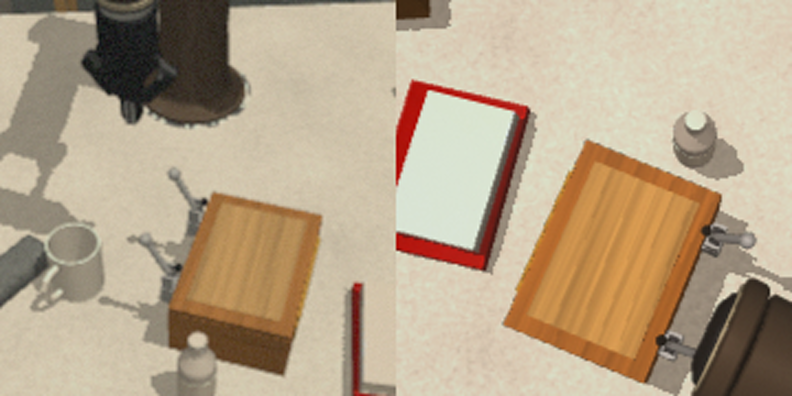

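The lid lies flush, the box hasn't moved, and both latches are open. Now lower outside latch a and push it in.

```bash
python3 -m handwheel '[0,0,3,0,0,0,0,0,6.5,0,0,0,0,0,9.3,0,0,0,0,1.5,9.3,0,0,0,0,2.5,9.3,0,0,0,0,3,9.3,0,0,0,0,3.4,9.3,0,0,0,0,3.8,9.3,0,0,0,0,4.2,9.3,0,0,0,0,4.6,9.3,0,0,0]'; python3 g.py;  python3 -m handwheel '[0,0.4,0,0,0,0,0,0.8,0,0,0,0,0,1.2,0,0,0,0,0,1.6,0,0,0,0]'; python3 g.py;  python3 -m handwheel '[0,0.4,0,0,0,0,0,0.8,0,0,0,0,0,1.2,0,0,0,0,0,1.6,0,0,0,0,0,2,0,0,0,0,0,2.2,0,0,0,0]'; python3 g.py
```

```text
time: 9.22
position: [0.3947, -0.0739, 0.1714]
tcp_rot: [-3.137, 0.004, 2.787]
wrist_force: [-0.1, -4.7, 5.9]
width: 0.0002
grip_force: 2.9
t 9.22 local TCP mm [-145.4   63.7  171.4] F box [-4.4 -1.6  5.9] w 0.0002
time: 9.72
position: [0.399, -0.0558, 0.1689]
tcp_rot: [3.141, -0.001, 2.785]
wrist_force: [-1.4, -0.9, 0.5]
width: 0.0001
grip_force: 0.6
t 9.72 local TCP mm [-126.9   66.   168.9] F box [-1.3  1.   0.5] w 0.0001
time: 10.48
position: [0.407, -0.0355, 0.1693]
tcp_rot: [3.142, -0.0, 2.785]
wrist_force: [0.0, -0.1, 0.7]
width: -0.0001
grip_force: 0.0
t 10.47 local TCP mm [-105.1   65.5  169.3] F box [-0.1 -0.1  0.7] w -0.0001
```

```bash
python3 -m handwheel '[0,-2,0,0,0,0,0,-5,0,0,0,0,0,-8.5,-3,0,0,0,-3,-8.5,-8,0,0,0,-7,-8.5,-9,0,0,0,-11,-8.5,-9,0,0,0,-13,-8.5,-9,0,0,0,-13,-8.5,-9,0,0,0]'; python3 g.py
python3 - <<'E'
from h import *
a=[cv2.convertScaleAbs(cam(n)["frame"][:,:,::-1],alpha=1.4) for n in("scene","top")]
cv2.imwrite("pics/f.png",cv2.resize(np.hstack([a[0][60:240,170:350],a[1][100:280,110:290]]),None,fx=2.2,fy=2.2,interpolation=cv2.INTER_CUBIC))
E
```

```text
time: 11.48
position: [0.4998, -0.1612, 0.259]
tcp_rot: [-3.142, -0.0, 2.785]
wrist_force: [-0.7, 0.4, -0.4]
width: -0.0003
grip_force: 0.0
t 11.47 local TCP mm [-190.5  -65.3  259. ] F box [ 0.2  0.8 -0.4] w -0.0003
```

View pics/f.png

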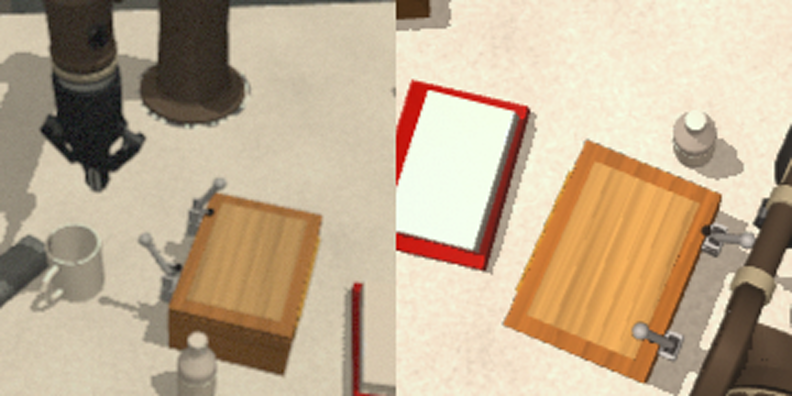

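Latch a is over the lid, and the box is where it was. Same for latch b.

```bash
python3 -m handwheel '[0,0,3,0,0,0,0,0,6.5,0,0,0,0,0,9.1,0,0,0,0,1.5,9.1,0,0,0,0,2.5,9.1,0,0,0,0,3,9.1,0,0,0,0,3.4,9.1,0,0,0,0,3.8,9.1,0,0,0,0,4.2,9.1,0,0,0,0,4.6,9.1,0,0,0]'; python3 g.py;  python3 -m handwheel '[0,0.4,0,0,0,0,0,0.8,0,0,0,0,0,1.2,0,0,0,0,0,1.6,0,0,0,0,0,2,0,0,0,0,0,2.4,0,0,0,0,0,2.8,0,0,0,0,0,3.2,0,0,0,0,0,3.6,0,0,0,0,0,3.9,0,0,0,0]'; python3 g.py;  python3 -m handwheel '[0,-2,0,0,0,0,0,-5,0,0,0,0,0,-8.5,-3,0,0,0,0,-8.5,-7,0,0,0,0,-8.5,-11,0,0,0,0,-8.5,-11,0,0,0]'; python3 g.py
python3 - <<'E'
from h import *
a=[cv2.convertScaleAbs(cam(n)["frame"][:,:,::-1],alpha=1.4) for n in("scene","top")]
cv2.imwrite("pics/g.png",cv2.resize(np.hstack([a[0][60:240,170:350],a[1][100:280,110:290]]),None,fx=2.2,fy=2.2,interpolation=cv2.INTER_CUBIC))
E
```

```text
time: 12.82
position: [0.516, -0.1204, 0.1705]
tcp_rot: [-3.137, 0.004, 2.786]
wrist_force: [-3.0, -4.8, 6.3]
width: 0.0001
grip_force: 3.0
t 12.82 local TCP mm [-146.6  -66.2  170.5] F box [-5.5  1.1  6.3] w 0.0001
time: 14.08
position: [0.5288, -0.0809, 0.1682]
tcp_rot: [3.142, -0.0, 2.785]
wrist_force: [-0.6, 0.0, 0.4]
width: -0.0001
grip_force: 0.0
t 14.07 local TCP mm [-105.1  -64.4  168.2] F box [-0.2  0.6  0.4] w -0.0001
time: 14.82
position: [0.501, -0.1631, 0.2826]
tcp_rot: [-3.141, 0.009, 2.784]
wrist_force: [-0.0, -1.0, -0.2]
width: 0.0001
grip_force: 0.0
t 14.82 local TCP mm [-191.8  -67.1  282.6] F box [-0.9 -0.3 -0.2] w 0.0001
```

View pics/g.png

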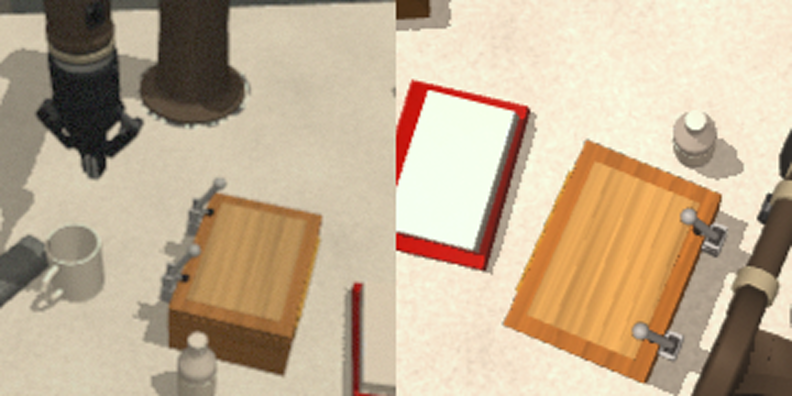

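Both balls now lean in over the lid, at (689,217) and (640,331). I'll check those pixels against the predicted fully latched positions, then hand in.

Run:
```python
from h import *
import json
p=json.load(open("pose.json"));c,s=np.cos(p[2]),np.sin(p[2]);T=cam("top");ok=True
for y,o in((65,(220.9,250.5)),(-65,(243.2,198.6))):
  x=-.063;y/=1000
  q=proj(T,[p[0]+c*x-s*y,p[1]+s*x+c*y,.165]);print(q,o);ok&=np.linalg.norm(q-o)<3
print(ok)
if ok: print(job.hand_in())
```

```text
[220.57508103 249.4609024 ] (220.9, 250.5)
[242.34542497 197.43736769] (243.2, 198.6)
True
the job is handed in; nothing more can be done
None
```

The lid is fully shut and both latches were then snapped down over it. The box and the things around it look unmoved in the pictures, and the job is handed in at about 15 s.

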